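Find the sound support arm and stand the stock bottle on it

ROBOT

A 6-joint arm with a two-finger parallel gripper is mounted at the origin on the work surface. World frame = base frame: x ahead of the robot, y to its left, z up, the work surface at z = 0. Lengths are in m, angles in rad, forces in N, time in s.
With the tool pointing down it reaches from about 0.25 to 0.725 m from the base axis. Payload 4 kg.
Tool frame: the origin (TCP) lies at the very end of the fingers, on their centre line; the grasp point (between the pads) lies 19 mm behind it; z points along the fingers, y is the line along which they close (so a half turn about z gives the same grasp; the last joint's range is limited). The gripper opens to 85 mm and grips with 20 to 120 N. Pads are 22 mm wide; open, the fingers measure 114 mm over their backs; the gripper's body (76 mm by 85 mm) begins 54 mm behind the grasp point. The pads swing forward as they close: fully open they stand 13 mm farther back than shut.
Start: joints at [-1.28, 0.241, 0.005, 1.335, 0, 1.571], TCP at [0.143, -0.479, 0.231] pointing down, gripper open.
Joint ranges: [-2.72, 2.72], [-1.05, 1.87], [-1.09, 1.28], [-1.99, 2.15], [-1.42, 1.44], [-3.14, 3.14]. Speed limits (rad/s): [2.79, 2.79, 3.14, 3.14, 3.14, 3.14].

INTERFACE

Orientations are given as a unit quaternion [x, y, z, w].
In Python, from workcell import bot, vision, workorder, boxes_of gives the robot as it stands.
- The arm moves only by the tool send_rows, never from a script. Its argument "motion" is text: rows parted by semicolons, each of 5 numbers parted by spaces: the closure, from -1 (fully open) to 1 (shut), so that 0 is half open, then the shift along the tool's x, y, z in cm, then the turn about the tool's z in rad. In form: claw x y z twist; .... A call has 1 to 5 rows; each row is the pose to reach, as a shift and turn from the pose commanded when the call began, along the tool's axes at that moment; what a row does not reach only later rows make up. A row lasts 1/10 s, in which the tool goes at most 50 mm and 8.59 degrees, less where a joint would pass 70% of its speed; a pose out of reach is approached as far as the arm can. A call with a gripper value outside its range is refused whole. The fingers move at their own pace and stop on an object; the grip force is fixed at half the most. Time passes only in rows, so rows that repeat a pose let the fingers close. It gives the time, the measured TCP pose, the force, the opening and the grip force at its end, in the units of the state.
- bot.get_obs(): the state, without advancing time (a new reading comes with each control period).
- vision.camera(name): name is "scene" or "top" or "wrist"; returns the picture (400x640x3 uint8, red, green, blue); there is no depth.
- vision.camera_model(name): a dict with "fov_y" (degrees; the focal length in pixels is half the picture's height over the tangent of half this angle, whatever the lens; pixels are square), "cx", "cy" (the principal point, pixels), "k1" (the pictures are not rectified: a ray, as slopes to the right and down, at radius r is drawn at 1 + k1 r^2 times it, then the intrinsics apply), "world_from_camera" (4x4, takes a point from camera to world coordinates); the wrist camera has in their place "hand_eye" (4x4, takes a point from camera to tool coordinates, whose origin is the TCP and whose axes are the flange's). Camera axes: x right, y down, z forward; pixel columns grow to the right and rows downward; lengths in m; the calibration is good to about 2 mm. A picture is of the moment at which its call begins: read the wrist's pose just before it. camera_model takes no time and is no camera call.
- workorder.job_done(): hands the job in; it is judged then, once.
Trained networks look in the newest picture that a camera, given by its name, has taken for a name from the list of things; names that differ only in an ending like _2 or _b are one class to them, and where a whole thing is asked for, a point or a joint stands for the part that bears it (a point fixed in the world has none). Each returns a list of dicts, best first, with "conf" (0 to 1); they miss things now and then, are a little off and sometimes report something else, mostly with a low value. They report only what shows in the picture. A call takes as long as a camera call.
- boxes_of(camera, target): "rect" ([centre column, centre row, width, height] in pixels, round what is visible of it).
The state is a dict: "clock": time; "joint_pos": joint angles; "joint_vel": joint speeds; "tau": joint torques, N m; "eef_pos": TCP position; "tool_rot": TCP orientation; "ft_force": force on the tool from outside, world axes, zero at the start; "ft_torque": the same for the moment, N m; "grip_width": finger opening in m; "grasp_force": force on a finger pad.
Only numpy, scipy, OpenCV 4.12 (cv2) and the standard library are available. Lean on these libraries where they do the work, as an engineer would, in place of code of your own. Each camera call takes 0.05 s, during which the arm holds its last target. There are 200 camera calls.

TASK

Two of the three support arms on the bottle stand are cracked inside their clamps and give too much: try the arms by pressing straight down with the closed fingertips at the middle of the bar with a steady 8 N or so for about a second (never more than 15 N), until you have found the sound one, which gives only 2 to 3 mm there where a cracked one gives about 10 mm. Then take the screw-cap stock bottle standing to the right of the stand and set it down gently in the dish of the sound arm, upright and let go; never let its weight onto a cracked arm, and leave everything else on the bench where it is.

Things in the scene. Friction and masses are not known exactly. Their poses are not given: they have to be found in the camera images.
- stand: Fixed steel lab frame: two 12 mm uprights 240 mm high on cast feet, 470 mm apart, and a cross rod at 150 mm height with three identical clamps 150 mm apart (34 mm wide, tops 188 mm high at the black thumbscrews). Origin on the bench under the middle clamp; axes x back, y left, z up. From each clamp a support arm sticks out along -x, towards the robot: a flat bar with a dish at its free end.
- support_left_mid (a point): Middle of the left (stand's own +y) arm's bar, on its upper face, 152 mm above the bench, 97 mm from the arm's root in the clamp; here to press, within 20 mm along the bar. Bar: flat steel, 24 mm wide, 5 mm thick, free from clamp (24 mm from root) to dish (168 mm). x along the bar towards the clamp, y left, z up. A springy arm: at 8 N here the sound one sinks 2 to 3 mm, a cracked one 10 to 12 mm.
- support_left_seat (a point): Centre of the inner floor of the round aluminium dish at the free end of the left (stand's own +y) arm, 205 mm from the root, 150 mm above the bench; 66 mm wide inside, 74 mm outside, its rim 10 mm above this floor. Same axes as the mid-span point. It sinks with the arm, about twice as far as mid-span.
- support_left (a joint): Deflection of the left (stand's own +y) arm about its root, rad: 0 unloaded, growing as it is pushed down. At 8 N at mid-span the sound arm reads about 0.022, a cracked one about 0.11; with only the bottle in the dish about 0.02 and 0.1.
- support_mid_mid (a point): Middle of the middle arm's bar, on its upper face, 152 mm above the bench, 97 mm from the arm's root in the clamp; here to press, within 20 mm along the bar. Bar: flat steel, 24 mm wide, 5 mm thick, free from clamp (24 mm from root) to dish (168 mm). x along the bar towards the clamp, y left, z up. A springy arm: at 8 N here the sound one sinks 2 to 3 mm, a cracked one 10 to 12 mm.
- support_mid_seat (a point): Centre of the inner floor of the round aluminium dish at the free end of the middle arm, 205 mm from the root, 150 mm above the bench; 66 mm wide inside, 74 mm outside, its rim 10 mm above this floor. Same axes as the mid-span point. It sinks with the arm, about twice as far as mid-span.
- support_mid (a joint): Deflection of the middle arm about its root, rad: 0 unloaded, growing as it is pushed down. At 8 N at mid-span the sound arm reads about 0.022, a cracked one about 0.11; with only the bottle in the dish about 0.02 and 0.1.
- support_right_mid (a point): Middle of the right (stand's own -y) arm's bar, on its upper face, 152 mm above the bench, 97 mm from the arm's root in the clamp; here to press, within 20 mm along the bar. Bar: flat steel, 24 mm wide, 5 mm thick, free from clamp (24 mm from root) to dish (168 mm). x along the bar towards the clamp, y left, z up. A springy arm: at 8 N here the sound one sinks 2 to 3 mm, a cracked one 10 to 12 mm.
- support_right_seat (a point): Centre of the inner floor of the round aluminium dish at the free end of the right (stand's own -y) arm, 205 mm from the root, 150 mm above the bench; 66 mm wide inside, 74 mm outside, its rim 10 mm above this floor. Same axes as the mid-span point. It sinks with the arm, about twice as far as mid-span.
- support_right (a joint): Deflection of the right (stand's own -y) arm about its root, rad: 0 unloaded, growing as it is pushed down. At 8 N at mid-span the sound arm reads about 0.022, a cracked one about 0.11; with only the bottle in the dish about 0.02 and 0.1.
- bottle: The stock bottle: clear glass screw-cap laboratory bottle, body 60 mm in diameter, 137 mm high over all, about 0.34 kg, a plain paper band round it and a ribbed black cap 41 mm in diameter and 27 mm high on top (from 110 to 137 mm above its foot). Origin at the centre of its underside, z up. It stands on the bench to the right of the stand.
- bottle_cap (a point): Centre of the bottle's cap, 123.5 mm above its underside.
- beaker: Bystander: glass beaker, 66 mm wide and 75 mm high, standing under the arms. Origin at the centre of its underside.
- dish: Bystander: white porcelain dish, 84 mm wide and 16 mm high, lying under the arms. Origin at the centre of its underside.
- jar: Bystander: glass jar with white lid, 72 mm wide and 85 mm high, behind the bottle. Origin at the centre of its underside.
- wash_bottle: Bystander: white plastic wash bottle, 62 mm wide, about 180 mm high with its spout. Origin at the centre of its underside.
- weight: Bystander: brass calibration weight with a knob, 38 mm wide and 52 mm high, under the left arm. Origin at the centre of its underside.
- spanner: Bystander: steel spanner 150 mm long, lying under the arms near the clamps, along its own x.
- spatula: Bystander: spatula 170 mm long, lying under the right arm, along its own x.

How it is judged:
On the way, in this order (a step that is already met when the one before it is completed fails the run):
1. with the fingertips within 20 mm of mid-span along its bar, one arm is pressed with 6 to 10 N for half a second and proves sound (deflection under 0.045 rad) (((contact force between the fingers and support_left between 6 and 10 N and x of the grasp point in the frame of support_left_mid between -0.02 and 0.02 m and value of joint support_left below 0.045 rad) or (contact force between the fingers and support_mid between 6 and 10 N and x of the grasp point in the frame of support_mid_mid between -0.02 and 0.02 m and value of joint support_mid below 0.045 rad) or (contact force between the fingers and support_right between 6 and 10 N and x of the grasp point in the frame of support_right_mid between -0.02 and 0.02 m and value of joint support_right below 0.045 rad))), for 0.5 s.
2. after that, the bottle stands in the dish of an arm that carries it without sagging (deflection under 0.045 rad) (((horizontal distance between bottle and support_left_seat below 0.007 m and z of bottle in the frame of support_left_seat between -0.003 and 0.004 m and contact force between bottle and support_left above 1.5 N and value of joint support_left below 0.045 rad) or (horizontal distance between bottle and support_mid_seat below 0.007 m and z of bottle in the frame of support_mid_seat between -0.003 and 0.004 m and contact force between bottle and support_mid above 1.5 N and value of joint support_mid below 0.045 rad) or (horizontal distance between bottle and support_right_seat below 0.007 m and z of bottle in the frame of support_right_seat between -0.003 and 0.004 m and contact force between bottle and support_right above 1.5 N and value of joint support_right below 0.045 rad))), for 0.2 s.
At the end, for the whole second after the job is handed in: The bottle stands released, at rest and upright (within 0.1 rad) in the dish of the sound arm: its foot on the dish floor (within 4 mm), its axis within 7 mm of the dish's centre, the arm carrying it with less than 0.045 rad of deflection (((horizontal distance between bottle and support_left_seat below 0.007 m and z of bottle in the frame of support_left_seat between -0.003 and 0.004 m and contact force between bottle and support_left above 1.5 N and value of joint support_left below 0.045 rad) or (horizontal distance between bottle and support_mid_seat below 0.007 m and z of bottle in the frame of support_mid_seat between -0.003 and 0.004 m and contact force between bottle and support_mid above 1.5 N and value of joint support_mid below 0.045 rad) or (horizontal distance between bottle and support_right_seat below 0.007 m and z of bottle in the frame of support_right_seat between -0.003 and 0.004 m and contact force between bottle and support_right above 1.5 N and value of joint support_right below 0.045 rad)) and angle between bottle's own z axis and vertical below 0.1 rad and linear speed of bottle below 0.02 m/s); the robot touches nothing.
It fails at once if more than 15 N is put on an arm with the fingers (contact force between the fingers and support_left above 15 N or contact force between the fingers and support_mid above 15 N or contact force between the fingers and support_right above 15 N).
It fails at once if the bottle's weight comes onto an arm and it sags (over 0.06 rad) ((contact force between bottle and support_left above 1 N and value of joint support_left above 0.06 rad) or (contact force between bottle and support_mid above 1 N and value of joint support_mid above 0.06 rad) or (contact force between bottle and support_right above 1 N and value of joint support_right above 0.06 rad)).
It fails at once if the bottle is dropped or rammed onto an arm (over 20 N) (contact force between bottle and support_left above 20 N or contact force between bottle and support_mid above 20 N or contact force between bottle and support_right above 20 N).
It fails at once if the bottle is tipped over (more than 0.6 rad) (angle between bottle's own z axis and vertical above 0.6 rad).
It fails at once if another thing on the bench (beaker, dish, jar, wash bottle, weight, spanner, spatula) is moved by more than 20 mm (distance of any of beaker, dish, jar, wash_bottle, weight, spanner, spatula from where it was at the start of the episode above 0.02 m).
It also fails if it takes over 72 s, if anything falls off the work surface, if the arm or the gripper's body presses on something with over 40 N, if the wrist force passes 120 N, or if a joint passes its speed limit or range.

## Working session

There is one attempt and no reset: what is moved stays moved. The work goes in short steps, Python scripts to look and compute and a tool call to move; the robot and the scene stay as the last step left them, time stands still between calls to the robot, and variables do not carry over. Pictures are saved under pics/ and viewed, at most 10 in all, crops included, and the job is handed in when it is done.

Besides the shell and the picture viewer there is one more tool, called after ">>>" as name(argument=value, ...) on one line, values as JSON. send_rows: Moves the arm, as the interface text tells. Its arguments: {"type":"object","properties":{"motion":{"type":"string"}},"required":["motion"]}

```bash
mkdir -p pics; ls; python3 - <<'E'
from workcell import bot, vision, workorder, boxes_of
import cv2,numpy as np
o=bot.get_obs()
for k in o: print(k,np.round(o[k],4))
for n in ["scene","top","wrist"]:
    im=vision.camera(n); cv2.imwrite(f"pics/{n}0.png",im[:,:,::-1])
    m=vision.camera_model(n); print(n,{k:np.round(v,4).tolist() for k,v in m.items()})
for n in ["scene","top"]:
    for t in ["bottle","bottle_cap","support_left_seat","support_mid","support_right","stand","jar","wash_bottle","beaker"]:
        print(n,t,[(np.round(d["rect"]).tolist(),round(d["conf"],2)) for d in boxes_of(n,t)][:4])
E
```

```text
pics
clock 0.0
joint_pos [-1.28    0.2414  0.0037  1.3352 -0.      1.5708]
joint_vel [ 0.0008  0.0012  0.0014 -0.001  -0.0005 -0.001 ]
tau [ 8.00000e-04 -3.72321e+01  2.52406e+01  1.70000e-02 -0.00000e+00
 -0.00000e+00]
eef_pos [ 0.1432 -0.4784  0.2304]
tool_rot [ 9.894e-01  1.449e-01 -2.000e-04 -1.000e-03]
ft_force [ 0.4895 -0.2822 -0.5226]
ft_torque [ 0.0436 -0.005  -0.0059]
grasp_force 0.0
grip_width 0.0854
scene {'fov_y': 44.7438, 'cx': 313.8838, 'cy': 189.4699, 'k1': -0.0234, 'world_from_camera': [[0.2852, 0.7767, -0.5616, 1.2413], [0.9585, -0.2337, 0.1634, -0.2237], [-0.0043, -0.5849, -0.8111, 1.0546], [0.0, 0.0, 0.0, 1.0]]}
top {'fov_y': 57.6221, 'cx': 312.4489, 'cy': 200.0071, 'k1': -0.0168, 'world_from_camera': [[-0.0007, -0.981, 0.1941, 0.3967], [-0.9999, -0.0013, -0.0103, -0.0179], [0.0103, -0.1941, -0.9809, 1.0798], [0.0, 0.0, 0.0, 1.0]]}
wrist {'fov_y': 65.3302, 'cx': 321.978, 'cy': 201.1204, 'k1': -0.0356, 'hand_eye': [[-0.0008, -0.9573, -0.2892, 0.0719], [1.0, -0.0007, -0.0006, 0.0001], [0.0003, -0.2892, 0.9573, -0.1414], [0.0, 0.0, 0.0, 1.0]]}
scene bottle [([181.0, 2
[... 397 characters left out ...]
77.0, 38.0, 42.0], 0.7)]
scene wash_bottle []
scene beaker [([346.0, 150.0, 22.0, 39.0], 0.74)]
top bottle [([426.0, 227.0, 33.0, 23.0], 0.61), ([267.0, 257.0, 26.0, 26.0], 0.27)]
top bottle_cap [([426.0, 226.0, 32.0, 21.0], 0.82), ([234.0, 225.0, 28.0, 84.0], 0.23)]
top support_left_seat [([235.0, 224.0, 34.0, 85.0], 0.79)]
top support_mid [([292.0, 215.0, 29.0, 83.0], 0.63)]
top support_right [([353.0, 208.0, 25.0, 84.0], 0.74)]
top stand [([279.0, 201.0, 200.0, 131.0], 0.81)]
top jar [([457.0, 180.0, 33.0, 25.0], 0.73), ([323.0, 227.0, 27.0, 28.0], 0.3)]
top wash_bottle [([149.0, 234.0, 42.0, 26.0], 0.95), ([344.0, 203.0, 24.0, 32.0], 0.55)]
top beaker [([265.0, 256.0, 28.0, 21.0], 0.87)]
```

```bash
python3 - <<'E'
import cv2
a=cv2.imread("pics/top0.png")[120:300,100:500]
cv2.imwrite("pics/topc.png",cv2.resize(a,None,fx=2,fy=2,interpolation=cv2.INTER_CUBIC))
a=cv2.imread("pics/scene0.png")[90:310,120:460]
cv2.imwrite("pics/scenec.png",cv2.resize(a,None,fx=2.3,fy=2.3,interpolation=cv2.INTER_CUBIC))
E
```

```text
(no output)
```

View pics/topc.png

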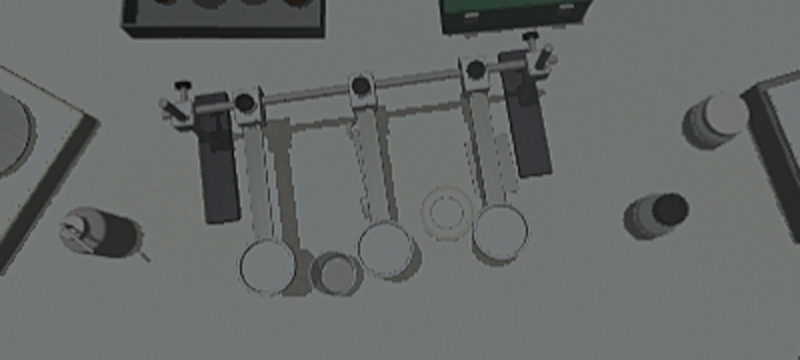

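View pics/scenec.png

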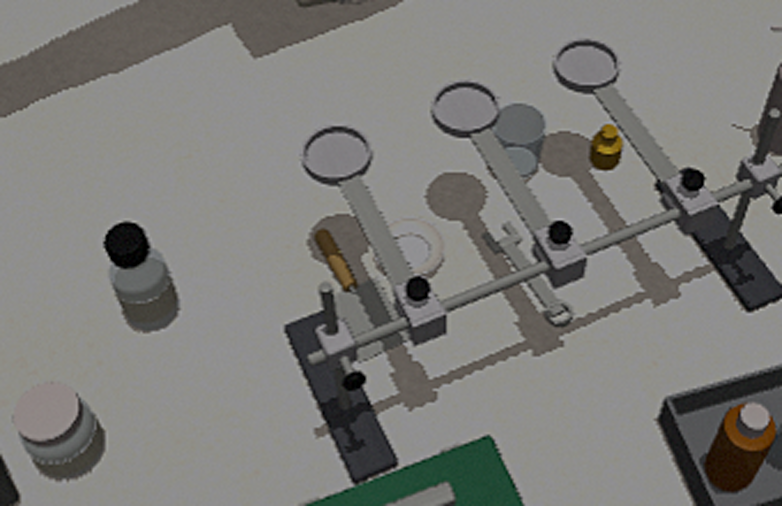

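The top view shows dish centres at full-frame pixels (233,253), (292,244) and (350,236), thumbscrews at (222,171), (280,163) and (338,154), and the bottle cap at (435,225). The scene view shows the same items, with the dishes at (267,157), (322,137) and (375,118). I'll fit the stand pose and bottle position from both views.

```bash
cat > h.py <<'E'
import numpy as np, cv2
from scipy.optimize import least_squares
from scipy.spatial.transform import Rotation as R
from workcell import bot, vision, workorder, boxes_of
def cam(n, o=None):
    m=vision.camera_model(n)
    if n=="wrist":
        o=o or bot.get_obs(); T=np.eye(4); T[:3,:3]=R.from_quat(o["tool_rot"]).as_matrix(); T[:3,3]=o["eef_pos"]; W=T@np.array(m["hand_eye"])
    else: W=np.array(m["world_from_camera"])
    return 200/np.tan(np.radians(m["fov_y"])/2),m["cx"],m["cy"],m["k1"],W
def proj(c,P):
    f,cx,cy,k,W=c; p=(np.atleast_2d(P)-W[:3,3])@W[:3,:3]; s=p[:,:2]/p[:,2:]
    return s*(1+k*(s**2).sum(1,keepdims=True))*f+[cx,cy]
def at_z(c,uv,z):
    f,cx,cy,k,W=c; d=(np.array(uv,float)-[cx,cy])/f; s=d.copy()
    for _ in range(8): s=d/(1+k*(s@s))
    v=W[:3,:3]@[*s,1]; return W[:3,3]+v*(z-W[2,3])/v[2]
def tool_shift(P,o=None):
    o=o or bot.get_obs(); return R.from_quat(o["tool_rot"]).inv().apply(np.array(P)-o["eef_pos"])*100
E
python3 - <<'E'
from h import *
t=cam("top");s=cam("scene")
T=lambda a:np.array(a)/2+[100,120]; S=lambda a:np.array(a)/2.3+[120,90]
dt=T([(267,267),(385,249),(500,232)]);kt=T([(245,102),(361,86),(476,69)])
ds=S([(587,65),(465,109),(337,155)]);ks=S([(692,180),(560,233),(418,289)])
def pts(p):
    x,y,a,rd,rk=p; c,q=np.cos(a),np.sin(a); M=np.array([[c,-q],[q,c]])
    D=[[*(M@[rd,l]+[x,y]),.16] for l in(.15,0,-.15)];K=[[*(M@[rk,l]+[x,y]),.186] for l in(.15,0,-.15)]
    return np.array(D),np.array(K)
def res(p):
    D,K=pts(p); return np.r_[(proj(t,D)-dt).ravel(),(proj(s,D)-ds).ravel(),(proj(t,K)-kt).ravel(),(proj(s,K)-ks).ravel(),(p[4])*1e4]
r=least_squares(res,[.5,0,0,-.2,0]);print(r.x,np.round(r.fun,1));D,K=pts(r.x);print(D.round(4),K.round(4))
for a,b in zip(dt,ds):print(at_z(t,a,.16).round(4),at_z(s,b,.16).round(4))
print("cap",at_z(t,T((671,209)),.137).round(4),at_z(s,S((127,234)),.137).round(4))
print("jar",at_z(t,T((722,114)),.085).round(4), "wash",at_z(t,T((80,228)),.15).round(4))
E
```

```text
[ 6.73134137e-01  5.45554245e-02  1.52459690e-01 -2.06862944e-01
 -6.31290086e-13] [-0.4 -1.6 -0.1 -1.6  1.  -2.2 -0.2 -2.2 -0.2 -2.4 -0.9 -2.3 -0.5 -0.7
 -0.1 -1.2  0.2 -1.1  0.1 -1.  -0.3 -1.1 -0.7 -0.7 -0. ]
[[ 0.4459  0.1714  0.16  ]
 [ 0.4687  0.0231  0.16  ]
 [ 0.4915 -0.1251  0.16  ]] [[ 0.6504  0.2028  0.186 ]
 [ 0.6731  0.0546  0.186 ]
 [ 0.6959 -0.0937  0.186 ]]
[0.442  0.1702 0.16  ] [0.4532 0.1692 0.16  ]
[0.4645 0.0227 0.16  ] [0.4764 0.0212 0.16  ]
[ 0.486  -0.1226  0.16  ] [ 0.4989 -0.1247  0.16  ]
cap [ 0.5182 -0.3505  0.137 ] [ 0.5192 -0.3498  0.137 ]
jar [ 0.6609 -0.451   0.085 ] wash [0.4916 0.4133 0.15  ]
```

>>> send_rows(motion="1 4 -3 -2 0.04; 1 8 -6.5 -5 0.08; 1 12 -10 -5 0.14; 1 15.5 -13 -5 0.14; 1 19 -16 -5 0.14")

```text
clock: 1.55
eef_pos: [0.2756, -0.2772, 0.2819]
tool_rot: [0.997, 0.075, 0.001, 0.001]
ft_force: [1.5, -0.2, 0.1]
grip_width: 0.0124
grasp_force: 0.0
```

```bash
python3 - <<'E'
from h import *
o=bot.get_obs();print(o["clock"],o["eef_pos"],o["tool_rot"],tool_shift([.47,.02,.28],o),o["ft_force"],o["grip_width"])
E
```

```text
1.55 [ 0.27562982 -0.27717247  0.28194419] [9.97200155e-01 7.47720697e-02 7.13087812e-04 6.93061335e-04] [ 23.65102898 -26.48668314   0.18616893] [ 1.46830902 -0.2093563   0.06921466] 0.012392532286813703
```

>>> send_rows(motion="1 3 -3.5 0 0; 1 6.5 -7.5 0 0; 1 10 -11 0 0; 1 13 -15 0 0; 1 16.5 -18.5 0 0")

```text
clock: 2.05
eef_pos: [0.4093, -0.0705, 0.2817]
tool_rot: [0.997, 0.075, 0.0, 0.0]
ft_force: [1.1, -1.9, -0.1]
grip_width: 0.0003
grasp_force: 0.0
```

>>> send_rows(motion="1 3.5 -4 0 0; 1 7 -8 0 0; 1 7 -8 0 0; 1 7 -8 0 0")

```text
clock: 2.45
eef_pos: [0.4664, 0.0183, 0.2807]
tool_rot: [0.997, 0.077, -0.001, 0.0]
ft_force: [-0.0, -0.5, -0.8]
grip_width: 0.0002
grasp_force: 0.0
```

```bash
python3 - <<'E'
from h import *
o=bot.get_obs();print(o["clock"],o["eef_pos"],o["tool_rot"],o["ft_force"],o["grip_width"])
im=vision.camera("wrist");cv2.imwrite("pics/w1.png",im[:,:,::-1])
c=cam("wrist",o)
for n,p in dict(dl=(.442,.1702,.16),dm=(.4645,.0227,.16),dr=(.486,-.1226,.16)).items(): print(n,proj(c,p).round(1))
for t in ["support_left","support_mid","support_right"]: print(t,[(np.round(d["rect"]).tolist(),round(d["conf"],2)) for d in boxes_of("wrist",t)][:3])
E
```

```text
2.45 [0.46640744 0.01834524 0.28074929] [ 9.97028877e-01  7.70265660e-02 -5.57836445e-04  1.27796694e-04] [-0.01213915 -0.54991107 -0.83450326] 0.00016978669171500993
dl [[147.4 194.1]]
dm [[316.5 194.3]]
dr [[483.2 195.4]]
support_left [([148.0, 118.0, 86.0, 231.0], 0.66)]
support_mid [([316.0, 116.0, 85.0, 231.0], 0.9)]
support_right [([479.0, 116.0, 83.0, 230.0], 0.71)]
```

View pics/w1.png

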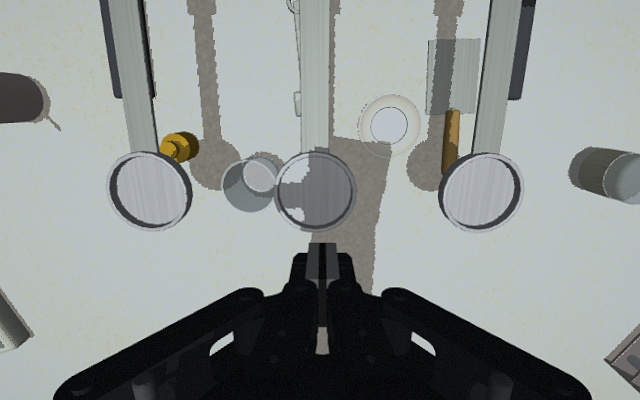

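The wrist view shows the dish rims centred near (150,191), (316,191) and (481,192), with the bars rising from them at columns about 137, 314 and 498. This matches the estimate from the top camera.

```bash
python3 - <<'E'
from h import *
o=bot.get_obs();c=cam("wrist",o)
P=[at_z(c,uv,.16) for uv in [(150,191),(316,191),(481.5,192)]]
B=[[at_z(c,u,.1525) for u in b] for b in [((143.5,140),(121,5)),((315,140),(314.5,5)),((489,140),(513,5))]]
for p,b in zip(P,B):
    d=b[1]-b[0];print(p.round(4),b[0].round(4),b[1].round(4),"yaw",np.arctan2(d[1],d[0]).round(3))
a=np.arctan2(P[0][0]-P[2][0],P[2][1]-P[0][1]);a=np.arctan((P[2][0]-P[0][0])/(P[0][1]-P[2][1]));print("yaw",a)
for p in P:
    m=p+.108*np.array([np.cos(a),np.sin(a),0]);m[2]=.165;print("mid",m.round(4),tool_shift(m,o).round(2))
E
```

```text
[0.445  0.1658 0.16  ] [0.4877 0.1751 0.1525] [0.5909 0.1929 0.1525] yaw 0.171
[0.4664 0.021  0.16  ] [0.509  0.0281 0.1525] [0.611  0.0431 0.1525] yaw 0.146
[ 0.4871 -0.1232  0.16  ] [ 0.5317 -0.1205  0.1525] [ 0.6358 -0.1096  0.1525] yaw 0.104
yaw 0.14472940905078027
mid [0.5518 0.1813 0.165 ] [ 11.   -15.09  11.64]
mid [0.5733 0.0366 0.165 ] [10.97 -0.46 11.64]
mid [ 0.5939 -0.1077  0.165 ] [10.88 14.11 11.65]
```

>>> send_rows(motion="1 4.5 -0.3 2 0; 1 9 -0.5 4 0; 1 10.7 -0.5 8 0; 1 10.7 -0.5 11 0; 1 10.7 -0.5 11.6 0")

```text
clock: 3.15
eef_pos: [0.5683, 0.0363, 0.161]
tool_rot: [0.997, 0.074, -0.004, 0.0]
ft_force: [-0.8, 0.4, -0.4]
grip_width: -0.0
grasp_force: 0.0
```

>>> send_rows(motion="1 0 0 0.4 0; 1 0 0 0.8 0; 1 0 0 0.8 0")

```text
clock: 3.45
eef_pos: [0.5717, 0.0377, 0.159]
tool_rot: [0.997, 0.075, 0.001, 0.0]
ft_force: [-0.2, -0.2, -0.3]
grip_width: -0.0002
grasp_force: 0.0
```

>>> send_rows(motion="1 0 0 0.2 0; 1 0 0 0.4 0; 1 0 0 0.4 0; 1 0 0 0.4 0")

```text
clock: 3.85
eef_pos: [0.5712, 0.0382, 0.1535]
tool_rot: [0.997, 0.075, 0.0, 0.0]
ft_force: [0.8, -0.6, 0.2]
grip_width: 0.0002
grasp_force: 0.0
```

>>> send_rows(motion="1 0 0 0.1 0; 1 0 0 0.1 0; 1 0 0 0.1 0")

```text
clock: 4.15
eef_pos: [0.5713, 0.0382, 0.1524]
tool_rot: [0.997, 0.075, 0.0, -0.0]
ft_force: [0.4, 0.3, 1.4]
grip_width: -0.0001
grasp_force: 0.4
```

>>> send_rows(motion="1 0 0 0.1 0; 1 0 0 0.1 0; 1 0 0 0.1 0")

```text
clock: 4.45
eef_pos: [0.5713, 0.0382, 0.1517]
tool_rot: [0.997, 0.075, 0.0, -0.0]
ft_force: [-2.0, -0.2, 3.0]
grip_width: 0.0001
grasp_force: 1.7
```

>>> send_rows(motion="1 0 0 0.1 0; 1 0 0 0.1 0; 1 0 0 0.1 0")

```text
clock: 4.75
eef_pos: [0.5713, 0.0382, 0.151]
tool_rot: [0.997, 0.075, 0.0, -0.0]
ft_force: [-2.0, 0.5, 6.4]
grip_width: 0.0001
grasp_force: 3.0
```

>>> send_rows(motion="1 0 0 0.08 0; 1 0 0 0.08 0; 1 0 0 0.08 0")

```text
clock: 5.05
eef_pos: [0.5713, 0.0382, 0.1505]
tool_rot: [0.997, 0.075, 0.001, -0.0]
ft_force: [-2.9, 0.3, 7.9]
grip_width: -0.0003
grasp_force: 3.8
```

About 8 N gives only 2.3 mm of sink, so the middle arm is sound. I'll hold the press for about a second.

>>> send_rows(motion="1 0 0 0 0; 1 0 0 0 0; 1 0 0 0 0; 1 0 0 0 0; 1 0 0 0 0")

```text
clock: 5.55
eef_pos: [0.5713, 0.0382, 0.1505]
tool_rot: [0.997, 0.075, 0.001, -0.0]
ft_force: [-1.6, -1.0, 6.9]
grip_width: 0.0004
grasp_force: 3.8
```

>>> send_rows(motion="1 0 0 0 0; 1 0 0 0 0; 1 0 0 0 0; 1 0 0 0 0; 1 0 0 0 0")

```text
clock: 6.05
eef_pos: [0.5713, 0.0382, 0.1505]
tool_rot: [0.997, 0.075, 0.001, -0.0]
ft_force: [-2.1, 0.7, 7.2]
grip_width: 0.0002
grasp_force: 3.8
```

>>> send_rows(motion="1 0 0 -3 0; 1 0 0 -7 0; 1 -2 0 -12 0; 1 -6 0 -13 0; 1 -10.5 0 -13 0")

```text
clock: 6.55
eef_pos: [0.4685, 0.0222, 0.2817]
tool_rot: [0.997, 0.075, 0.003, 0.0]
ft_force: [-0.6, 0.3, 1.0]
grip_width: 0.0
grasp_force: 0.0
```

>>> send_rows(motion="1 0 0 0 0; 1 0 0 0 0")

```text
clock: 6.75
eef_pos: [0.4665, 0.0221, 0.2794]
tool_rot: [0.997, 0.075, 0.0, 0.0]
ft_force: [0.2, 0.1, 0.1]
grip_width: 0.0
grasp_force: 0.0
```

```bash
python3 - <<'E'
from h import *
o=bot.get_obs();print(o["clock"],o["eef_pos"],o["tool_rot"])
print(tool_shift([.518,-.35,.28],o))
E
```

```text
6.75 [0.46654784 0.02213213 0.27944589] [9.97169939e-01 7.51803367e-02 1.65003809e-04 5.19557994e-05]
[-0.49249787 37.56400454 -0.05074494]
```

```bash
cat >> h.py <<'E'
th=np.linspace(0,2*np.pi,180,endpoint=False)
def circ_score(g,c,x,y,circs):
    s=0
    for r,z in circs:
        p=np.stack([x+r*np.cos(th),y+r*np.sin(th),np.full_like(th,z)],1)
        uv=proj(c,p).astype(np.float32)
        s+=cv2.remap(g,uv[None,:,0],uv[None,:,1],cv2.INTER_LINEAR).mean()
    return s
def grad(im):
    g=cv2.cvtColor(im,cv2.COLOR_RGB2GRAY).astype(np.float32); g=cv2.GaussianBlur(g,(0,0),.8)
    return np.minimum(np.hypot(cv2.Sobel(g,cv2.CV_32F,1,0),cv2.Sobel(g,cv2.CV_32F,0,1)),150)
def find(im,c,x0,y0,circs,w=.012,st=.0005):
    g=grad(im); best=max((circ_score(g,c,x0+a,y0+b,circs),x0+a,y0+b) for a in np.arange(-w,w+1e-9,st) for b in np.arange(-w,w+1e-9,st))
    return np.round(best,4)
E
python3 - <<'E'
from h import *
o=bot.get_obs();im=vision.camera("wrist");c=cam("wrist",o)
import pickle;pickle.dump((o,im),open("w2.pkl","wb"))
D=[(.443,.169),(.4655,.0215),(.487,-.124)]
for d in D:
    for nm,cs in dict(out=[(.037,.16)],inn=[(.033,.16)],both=[(.037,.16),(.033,.16)],floor=[(.033,.15)],all=[(.037,.16),(.033,.16),(.033,.15)]).items():
        print(nm,find(im,c,*d,cs))
t=vision.camera("top");ct=cam("top")
for d in D: print("top",find(t,ct,*d,[(.037,.16)]),find(t,ct,*d,[(.037,.16),(.033,.16)]))
b=find(im,c,.4655,.0215,[(.037,.16),(.033,.16)])
v=cv2.resize(im[130:250,256:376,::-1],None,fx=5,fy=5,interpolation=cv2.INTER_CUBIC)
for r,z,col in [(.037,.16,(0,0,255)),(.033,.16,(0,255,0)),(.033,.15,(255,0,0))]:
    p=proj(c,np.stack([b[1]+r*np.cos(th),b[2]+r*np.sin(th),np.full_like(th,z)],1))
    cv2.polylines(v,[((p-[256,130]+.5)*5).astype(int)],True,col,1)
cv2.imwrite("pics/dish.png",v)
E
```

```text
out [112.3996   0.445    0.1675]
inn [130.4588   0.4475   0.1645]
both [2.065958e+02 4.455000e-01 1.675000e-01]
floor [131.2968   0.442    0.172 ]
all [3.094147e+02 4.425000e-01 1.715000e-01]
out [7.97763e+01 4.65500e-01 2.45000e-02]
inn [1.043342e+02 4.655000e-01 2.450000e-02]
both [1.841105e+02 4.655000e-01 2.450000e-02]
floor [1.005142e+02 4.660000e-01 2.450000e-02]
all [2.792716e+02 4.655000e-01 2.450000e-02]
out [105.2395   0.489   -0.1175]
inn [ 1.237487e+02  4.895000e-01 -1.145000e-01]
both [ 2.077072e+02  4.890000e-01 -1.175000e-01]
floor [ 1.319256e+02  4.870000e-01 -1.230000e-01]
all [ 3.16912e+02  4.86500e-01 -1.22500e-01]
top [60.6497  0.4445  0.17  ] [131.0444   0.444    0.1745]
top [5.58435e+01 4.70000e-01 2.05000e-02] [1.067703e+02 4.775000e-01 1.950000e-02]
top [73.2292  0.4805 -0.12  ] [ 1.268957e+02  4.875000e-01 -1.210000e-01]
```

View pics/dish.png

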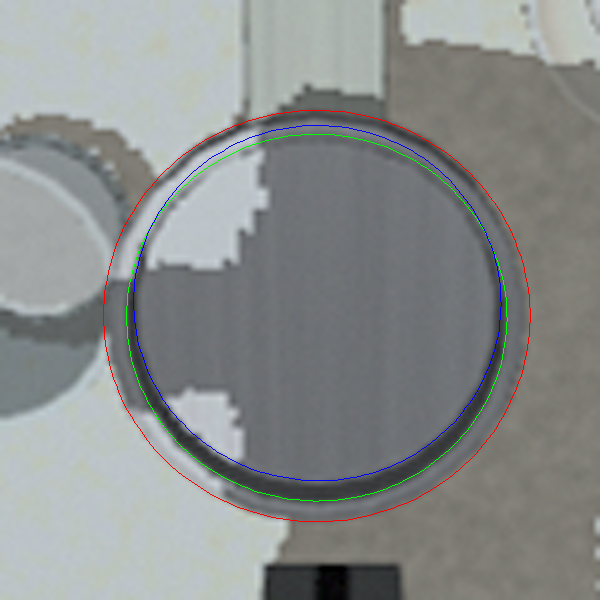

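The overlay fits: the green inner-rim and blue floor circles match the dish walls, so the dish centre is about (0.4655, 0.0245) as the wrist camera sees it. I'll view the bottle from the same relative pose so that any calibration bias cancels.

>>> send_rows(motion="1 -0.1 4.5 0 0; 1 -0.2 9 0 0; 1 -0.3 14 0 0; 1 -0.4 19 0 0; 1 -0.5 23.5 0 0")

```text
clock: 7.35
eef_pos: [0.4992, -0.2135, 0.2787]
tool_rot: [0.997, 0.075, 0.0, 0.0]
ft_force: [0.5, -0.3, -0.5]
grip_width: -0.0002
grasp_force: 0.0
```

>>> send_rows(motion="1 0 5 0.5 0; 1 0 10 1.5 0; 1 0 14 2.2 0; 1 0 14 2.2 0; 1 0 14 2.2 0")

```text
clock: 7.85
eef_pos: [0.5192, -0.3504, 0.2551]
tool_rot: [0.997, 0.074, -0.001, -0.001]
ft_force: [0.1, -0.1, -0.0]
grip_width: -0.0001
grasp_force: 0.0
```

```bash
python3 - <<'E'
from h import *
o=bot.get_obs();im=vision.camera("wrist");c=cam("wrist",o);print(o["clock"],o["eef_pos"],o["tool_rot"])
b=find(im,c,.518,-.35,[(.0205,.137)],w=.02,st=.001);print(b)
b=find(im,c,b[1],b[2],[(.0205,.137)],w=.004);b2=find(im,c,b[1],b[2],[(.0205,.137),(.0205,.110)],w=.006);print(b,b2,proj(c,[b[1],b[2],.137]))
x,y=b[1:]
u=proj(c,[x,y,.137])[0].astype(int);a=u-[70,70]
v=cv2.resize(np.ascontiguousarray(im[a[1]:a[1]+140,a[0]:a[0]+140,::-1]),None,fx=4,fy=4,interpolation=cv2.INTER_CUBIC)
for r,z,col in [(.0205,.137,(0,0,255)),(.0205,.11,(0,255,0)),(.03,.0,(255,0,0))]:
    p=proj(c,np.stack([x+r*np.cos(th),y+r*np.sin(th),np.full_like(th,z)],1))
    cv2.polylines(v,[((p-a+.5)*4).astype(int)],True,col,1)
cv2.imwrite("pics/cap.png",v)
E
```

```text
7.85 [ 0.51915756 -0.35042731  0.25507297] [ 0.99722493  0.07443307 -0.00103544 -0.00103773]
[129.2303   0.52    -0.353 ]
[131.6869   0.5205  -0.353 ] [195.42     0.518   -0.3535] [[325.24640684 192.63494668]]
```

View pics/cap.png

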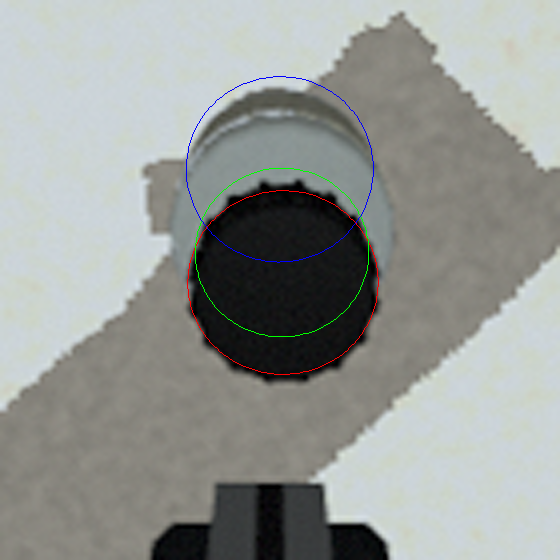

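The view shows the cap at about (325,193), with the fitted circle near it but slightly high. I'll refine with a silhouette fit on a settled picture.

```bash
cat > cap.py <<'E'
from h import *
def cap_fit(im,c,x0,y0,r=.0205):
    m=(im.max(2)<75).astype(np.uint8); n,l,s,_=cv2.connectedComponentsWithStats(m)
    u=proj(c,[x0,y0,.125])[0].astype(int); k=l[u[1],u[0]]; m=(l==k).astype(np.uint8); print("blob",s[k])
    def sil(p):
        q=np.concatenate([proj(c,np.stack([p[0]+r*np.cos(th),p[1]+r*np.sin(th),np.full_like(th,z)],1)) for z in(.11,.137)])
        h=cv2.convexHull(q.astype(np.float32)); z=np.zeros_like(m); cv2.fillPoly(z,[np.round(h*16).astype(np.int32)],1,shift=4); return z
    b=max(((1-(sil((x0+a,y0+d))!=m).sum()/m.sum()),x0+a,y0+d) for a in np.arange(-.006,.0061,.0005) for d in np.arange(-.006,.0061,.0005))
    return np.round(b,4)
E
python3 - <<'E'
from cap import *
o=bot.get_obs();im=vision.camera("wrist");o=bot.get_obs();im=vision.camera("wrist");c=cam("wrist",o);print(o["eef_pos"],o["tool_rot"])
cv2.imwrite("pics/w3.png",im[:,:,::-1])
for r in (.0205,.021): print(cap_fit(im,c,.519,-.353,r))
print(find(im,c,.519,-.353,[(.0205,.137)],w=.004),tool_shift([.519,-.353,.1045]))
E
```

```text
[ 0.51939429 -0.34865427  0.25699944] [ 9.97126874e-01  7.57487725e-02 -1.33815429e-04 -3.21681602e-04]
blob [ 304  168   47   50 1807]
[ 0.9065  0.5185 -0.3535]
blob [ 304  168   47   50 1807]
[ 0.86    0.5185 -0.3535]
[131.6797   0.5205  -0.353 ] [-0.1217993   0.46283683 15.31596282]
```

>>> send_rows(motion="-1 -0.1 0.5 0 0; -1 -0.1 0.5 0 0; -1 -0.1 0.5 0 0; -1 -0.1 0.5 1.5 0; -1 -0.1 0.5 4 0")

```text
clock: 8.5
eef_pos: [0.5198, -0.3548, 0.2197]
tool_rot: [0.997, 0.076, 0.002, 0.002]
ft_force: [0.7, 0.1, -1.3]
grip_width: 0.0722
grasp_force: 0.0
```

>>> send_rows(motion="-1 0 0 3 0; -1 0 0 6 0; -1 0 0 9 0; -1 0 0 11.3 0; -1 0 0 11.3 0")

```text
clock: 9.0
eef_pos: [0.5161, -0.3523, 0.1007]
tool_rot: [0.997, 0.076, -0.003, -0.002]
ft_force: [-0.2, 0.2, 0.1]
grip_width: 0.0852
grasp_force: 0.0
```

```bash
python3 - <<'E'
from h import *
o=bot.get_obs();im=vision.camera("wrist");print(o["eef_pos"],o["tool_rot"],o["grip_width"],o["ft_force"],tool_shift([.519,-.353,.104]))
cv2.imwrite("pics/w4.png",im[:,:,::-1])
E
```

```text
[ 0.51606037 -0.35227468  0.10065658] [ 0.99713626  0.07552428 -0.00305667 -0.00245458] 0.0851779714964588 [-0.20587417  0.24718625  0.11889987] [ 0.16278432  0.00109503 -0.0921497 ]
```

View pics/w4.png

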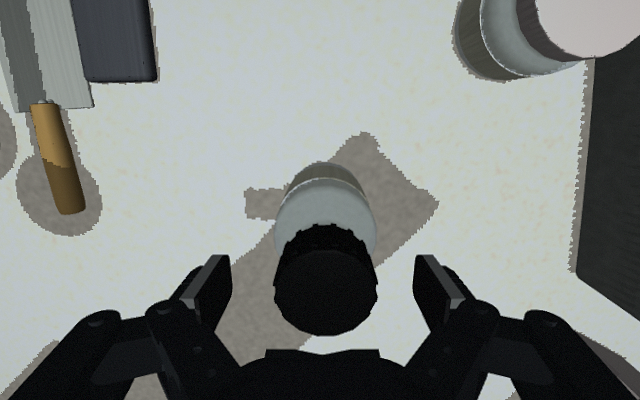

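The cap, at columns 275–378, sits midway between the pads. Now I'll close the gripper.

>>> send_rows(motion="-1 0 0 0 0; -1 0 0 0 0; 1 0 0 0 0; 1 0 0 0 0; 1 0 0 0 0")

```text
clock: 9.55
eef_pos: [0.5187, -0.3545, 0.1051]
tool_rot: [0.997, 0.075, 0.0, 0.0]
ft_force: [0.2, -0.1, -0.7]
grip_width: 0.0442
grasp_force: 0.0
```

>>> send_rows(motion="1 0 0 0 0; 1 0 0 0 0; 1 0 0 0 0; 1 0 0 0 0; 1 0 0 0 0")

```text
clock: 10.05
eef_pos: [0.5189, -0.3543, 0.1052]
tool_rot: [0.997, 0.075, 0.001, 0.0]
ft_force: [-0.2, 1.0, 5.9]
grip_width: 0.0395
grasp_force: 60.4
```

>>> send_rows(motion="1 0 0 -1 0; 1 0 0 -3 0; 1 0 0 -6 0; 1 0 0 -10 0; 1 0 0 -14 0")

```text
clock: 10.55
eef_pos: [0.5175, -0.3538, 0.2443]
tool_rot: [0.997, 0.075, -0.002, -0.001]
ft_force: [0.7, 0.1, -3.3]
grip_width: 0.0395
grasp_force: 60.9
```

>>> send_rows(motion="1 0 0 -4 0; 1 0 0 -6 0; 1 0 0 -6 0; 1 0 0 -6 0")

```text
clock: 10.95
eef_pos: [0.5182, -0.3542, 0.3031]
tool_rot: [0.997, 0.075, -0.001, -0.001]
ft_force: [0.3, -0.3, -4.4]
grip_width: 0.0395
grasp_force: 61.2
```

```bash
python3 - <<'E'
from h import *
o=bot.get_obs();print(o["clock"],o["eef_pos"],o["tool_rot"],o["grip_width"],o["grasp_force"],o["ft_force"],tool_shift([.4655,.0245,.305]))
E
```

```text
10.95 [ 0.51820807 -0.35420084  0.30305088] [ 9.97163470e-01  7.52603295e-02 -7.91747363e-04 -5.20324725e-04] 0.03945979920589922 61.15537762641907 [ 0.32127011 -0.31551724 -4.40704686] [  0.47270788 -38.23239805  -0.15139181]
```

>>> send_rows(motion="1 0 -2 0 0; 1 0.1 -6 0 0; 1 0.2 -10.5 0 0; 1 0.2 -15 0 0; 1 0.3 -19.5 0 0")

```text
clock: 11.45
eef_pos: [0.4901, -0.1591, 0.3012]
tool_rot: [0.997, 0.075, -0.003, -0.001]
ft_force: [0.7, 0.3, -3.8]
grip_width: 0.0393
grasp_force: 61.5
```

>>> send_rows(motion="1 0 -4.5 0 0; 1 0.1 -9 0 0; 1 0.1 -13.5 0 0; 1 0.2 -17 0 0; 1 0.2 -18.5 0 0")

```text
clock: 11.95
eef_pos: [0.4641, 0.025, 0.3017]
tool_rot: [0.997, 0.077, -0.003, -0.001]
ft_force: [-0.4, -0.2, -3.3]
grip_width: 0.0397
grasp_force: 61.7
```

>>> send_rows(motion="1 0 0 0 0; 1 0 0 0 0; 1 0 0 0 0")

```text
clock: 12.25
eef_pos: [0.4659, 0.0213, 0.3032]
tool_rot: [0.997, 0.075, -0.001, 0.0]
ft_force: [-0.3, -0.2, -3.0]
grip_width: 0.0395
grasp_force: 61.7
```

```bash
python3 - <<'E'
from h import *
o=bot.get_obs();im=vision.camera("wrist");c=cam("wrist",o)
print(o["clock"],o["eef_pos"],o["tool_rot"],o["grip_width"],o["ft_force"],tool_shift([.4655,.0245,.305]))
v=np.ascontiguousarray(im[:,:,::-1])
v=cv2.resize(v[100:400,170:470],None,fx=2,fy=2,interpolation=cv2.INTER_CUBIC)
for x,y,r,z,col in [(.4655,.0245,.037,.16,(0,0,255)),(.4655,.0245,.033,.16,(0,255,0)),(*o["eef_pos"][:2],.03,o["eef_pos"][2]-.1052,(255,0,0))]:
    p=proj(c,np.stack([x+r*np.cos(th),y+r*np.sin(th),np.full_like(th,z)],1))
    cv2.polylines(v,[((p-[170,100]+.5)*2).astype(int)],True,col,1)
cv2.imwrite("pics/w5.png",v)
E
```

```text
12.25 [0.46593935 0.02130653 0.3032452 ] [ 9.97200679e-01  7.47619341e-02 -1.19106878e-03  1.99316602e-04] 0.03948061060601074 [-0.31006534 -0.17337629 -2.97688271] [-0.01235266 -0.3369144  -0.14317716]
```

View pics/w5.png

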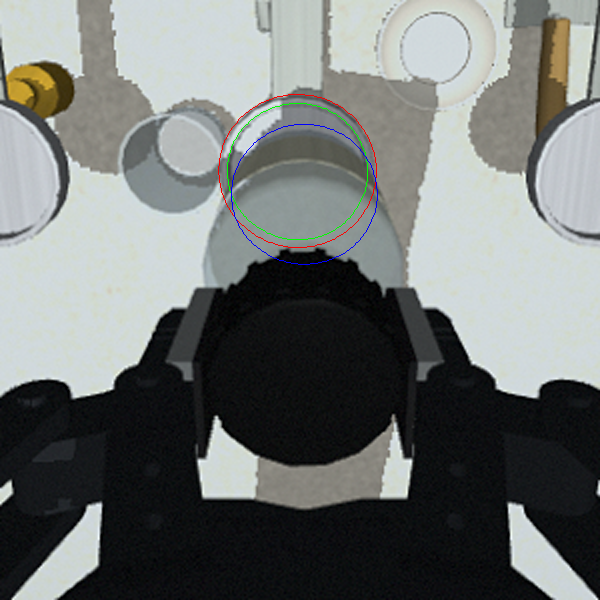

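The bottle is held. Its foot circle sits about 3 mm right of the dish circle and matches in the other axis once parallax is allowed for. I'll correct tool y by -0.34 and lower the foot to just above the rim.

>>> send_rows(motion="1 0 -0.34 0 0; 1 0 -0.34 1 0; 1 0 -0.34 2 0; 1 0 -0.34 2.9 0; 1 0 -0.34 2.9 0")

```text
clock: 12.8
eef_pos: [0.4646, 0.0253, 0.2733]
tool_rot: [0.997, 0.075, -0.002, -0.0]
ft_force: [-0.2, 0.2, -3.8]
grip_width: 0.0396
grasp_force: 61.7
```

>>> send_rows(motion="1 0 0 0 0; 1 0 0 0 0; 1 0 0 0 0; 1 0 0 0 0")

```text
clock: 13.2
eef_pos: [0.4661, 0.0256, 0.2759]
tool_rot: [0.997, 0.075, 0.0, 0.0]
ft_force: [0.5, -0.0, -3.6]
grip_width: 0.0394
grasp_force: 61.7
```

```bash
python3 - <<'E'
from h import *
o=bot.get_obs();im=vision.camera("wrist");c=cam("wrist",o)
print(o["clock"],o["eef_pos"],o["tool_rot"],o["grip_width"],o["ft_force"],tool_shift([.4655,.0245,.2552]))
v=np.ascontiguousarray(im[:,:,::-1])
a=[230,100];v=cv2.resize(v[a[1]:a[1]+160,a[0]:a[0]+190],None,fx=4,fy=4,interpolation=cv2.INTER_CUBIC)
for x,y,r,z,col in [(.4655,.0245,.037,.16,(0,0,255)),(.4655,.0245,.033,.16,(0,255,0)),(*o["eef_pos"][:2],.03,o["eef_pos"][2]-.1052,(255,0,0))]:
    p=proj(c,np.stack([x+r*np.cos(th),y+r*np.sin(th),np.full_like(th,z)],1))
    cv2.polylines(v,[((p-a+.5)*4).astype(int)],True,col,1)
cv2.imwrite("pics/w6.png",v)
s=vision.camera("scene");cv2.imwrite("pics/s6.png",cv2.resize(s[50:200,230:430,::-1],None,fx=4,fy=4,interpolation=cv2.INTER_CUBIC))
E
```

```text
13.2 [0.46610064 0.02558956 0.2758588 ] [9.97154370e-01 7.53854375e-02 4.45032416e-04 9.65305254e-06] 0.03935195623748372 [ 0.50946613 -0.01437824 -3.55415874] [-0.07243508  0.09874251  2.05735919]
```

View pics/w6.png

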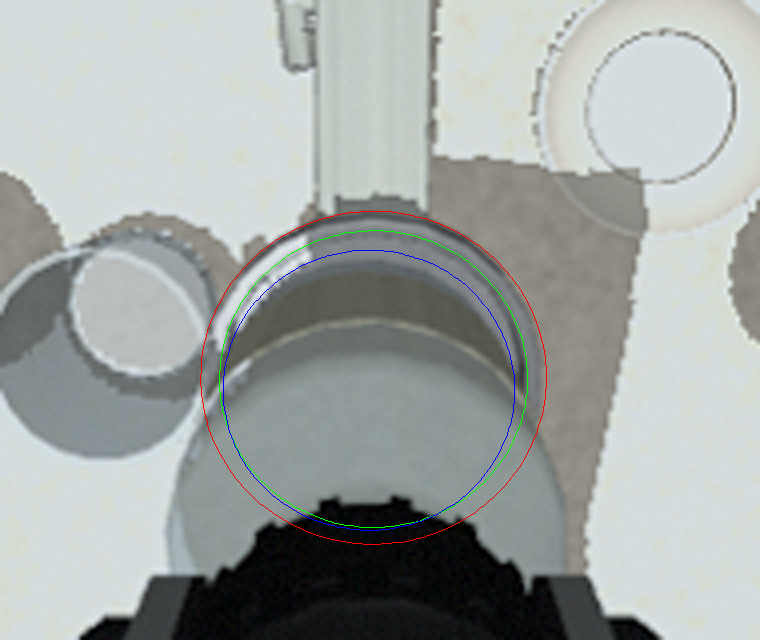

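View pics/s6.png

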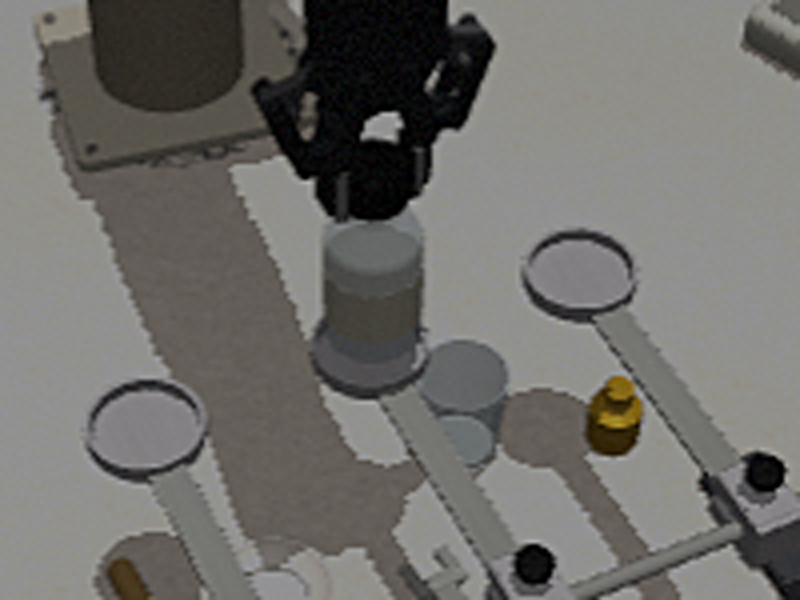

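```bash
python3 - <<'E'
from h import *
o=bot.get_obs();c=cam("wrist",o)
Rm=R.from_quat(o["tool_rot"])
tl=lambda P:Rm.inv().apply(P-o["eef_pos"])*1000
print("base far edge tool mm (now)",tl(at_z(c,(323,167),o["eef_pos"][2]-.1052)))
print("shoulder top line", tl(at_z(c,(323,180),o["eef_pos"][2]-.1052+.0)))
o5=dict(o);o5["eef_pos"]=np.array([.46594,.02131,.30325]);c5=cam("wrist",o5)
for uv in [(322.2,290.8),(322.2,249),(322.2,332.5)]: print("cap",Rm.inv().apply(at_z(c5,uv,.30325+.0318)-o5["eef_pos"])*1000)
o3=dict(o);o3["eef_pos"]=np.array([.51916,-.35043,.25507]);o3["tool_rot"]=[.99722,.07443,-.001035,-.001037];c3=cam("wrist",o3)
R3=R.from_quat(o3["tool_rot"])
for uv,z in [((324.5,144.2),0),((324.5,215.5),.137)]: print("bench",at_z(c3,uv,z))
E
```

```text
base far edge tool mm (now) [ 25.91908312   1.02862596 105.21338429]
shoulder top line [ 15.27305116   1.02984638 105.20791143]
cap [  1.04524623   0.3221124  -31.79945255]
cap [ 19.54869117   0.33312992 -31.7899398 ]
cap [-19.30985035   0.31011657 -31.80991725]
bench [ 0.54582908 -0.34923435  0.        ]
bench [ 0.49975099 -0.355498    0.137     ]
```

The cap is centred in the hand to within 1 mm. The foot edge reads the same offset as when the bottle stood on the bench, so it is hanging upright, and it is concentric with the dish laterally. Lowering now.

>>> send_rows(motion="1 0 0.05 0.4 0; 1 0 0.05 0.8 0; 1 0 0.05 1.2 0; 1 0 0.05 1.2 0; 1 0 0.05 1.2 0")

```text
clock: 13.8
eef_pos: [0.4658, 0.025, 0.2632]
tool_rot: [0.997, 0.075, -0.0, -0.0]
ft_force: [0.0, 0.5, -3.3]
grip_width: 0.0399
grasp_force: 61.7
```

>>> send_rows(motion="1 0 0 0.2 0; 1 0 0 0.4 0; 1 0 0 0.6 0; 1 0 0 0.6 0; 1 0 0 0.6 0")

```text
clock: 14.3
eef_pos: [0.4659, 0.025, 0.2574]
tool_rot: [0.997, 0.075, -0.0, -0.0]
ft_force: [-0.7, -0.2, -4.1]
grip_width: 0.0391
grasp_force: 61.7
```

>>> send_rows(motion="1 0 0 0.1 0; 1 0 0 0.2 0; 1 0 0 0.2 0; 1 0 0 0.2 0")

```text
clock: 14.7
eef_pos: [0.4659, 0.025, 0.2554]
tool_rot: [0.997, 0.075, -0.0, 0.0]
ft_force: [0.2, -0.1, -3.6]
grip_width: 0.0392
grasp_force: 61.7
```

>>> send_rows(motion="1 0 0 0.1 0; 1 0 0 0.2 0; 1 0 0 0.2 0; 1 0 0 0.2 0")

```text
clock: 15.1
eef_pos: [0.466, 0.0251, 0.2536]
tool_rot: [0.997, 0.075, 0.0, 0.0]
ft_force: [-0.2, 0.1, -2.6]
grip_width: 0.0396
grasp_force: 61.7
```

>>> send_rows(motion="1 0 0 0.1 0; 1 0 0 0.15 0; 1 0 0 0.15 0; 1 0 0 0.15 0")

```text
clock: 15.5
eef_pos: [0.4661, 0.025, 0.2522]
tool_rot: [0.997, 0.075, 0.0, 0.0]
ft_force: [-0.3, -0.1, -0.6]
grip_width: 0.0397
grasp_force: 61.9
```

>>> send_rows(motion="1 0 0 0.04 0; 1 0 0 0.04 0; 1 0 0 0.04 0")

```text
clock: 15.8
eef_pos: [0.466, 0.025, 0.2517]
tool_rot: [0.997, 0.075, 0.0, 0.0]
ft_force: [-0.3, -0.3, -0.6]
grip_width: 0.0398
grasp_force: 61.9
```

>>> send_rows(motion="0.6 0 0 0 0; 0.3 0 0 0 0; 0 0 0 0 0; -0.5 0 0 0 0; -1 0 0 0 0")

```text
clock: 16.3
eef_pos: [0.4661, 0.025, 0.2517]
tool_rot: [0.997, 0.075, 0.0, 0.0]
ft_force: [0.2, -0.0, 0.4]
grip_width: 0.0705
grasp_force: 0.0
```

>>> send_rows(motion="-1 0 0 0 0; -1 0 0 0 0; -1 0 0 0 0")

```text
clock: 16.6
eef_pos: [0.466, 0.025, 0.2516]
tool_rot: [0.997, 0.075, 0.0, -0.0]
ft_force: [1.4, 0.7, -0.6]
grip_width: 0.0853
grasp_force: 0.0
```

Released. Now I'll lift clear and check.

>>> send_rows(motion="-1 0 0 -2 0; -1 0 0 -5 0; -1 0 0 -8 0; -1 0 0 -11 0; -1 0 0 -11 0")

```text
clock: 17.1
eef_pos: [0.4676, 0.0251, 0.3659]
tool_rot: [0.997, 0.075, 0.004, 0.0]
ft_force: [0.9, 0.1, -0.8]
grip_width: 0.0856
grasp_force: 0.0
```

>>> send_rows(motion="-1 0 0 0 0; -1 0 0 0 0; -1 0 0 0 0; -1 0 0 0 0; -1 0 0 0 0")

```text
clock: 17.6
eef_pos: [0.4657, 0.025, 0.3609]
tool_rot: [0.997, 0.075, -0.001, -0.0]
ft_force: [-0.2, -0.1, -0.4]
grip_width: 0.0853
grasp_force: 0.0
```

```bash
python3 - <<'E'
from h import *
o=bot.get_obs();im=vision.camera("wrist");print(o["clock"],o["eef_pos"],o["ft_force"])
a=cv2.resize(im[:,120:520,::-1],None,fx=1,fy=1)
s=vision.camera("scene");b=cv2.resize(s[90:190,280:380,::-1],(400,400),interpolation=cv2.INTER_CUBIC)
cv2.imwrite("pics/fin.png",np.hstack([a,b]))
E
```

```text
17.6 [0.46568662 0.0250258  0.36092763] [-0.24751393 -0.11665603 -0.40509319]
```

View pics/fin.png

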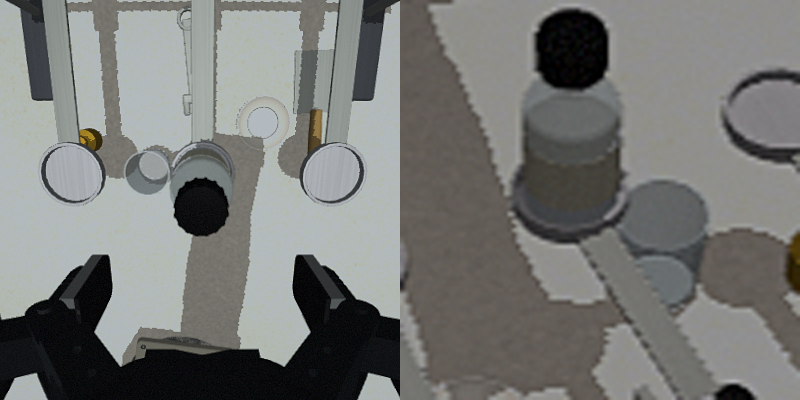

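The bottle stands upright inside the middle dish (wrist picture, about (203,190) in the left half), released and clear of the fingers. Handing in.

```bash
python3 -c "
from workcell import workorder
print(workorder.job_done())"
```

```text
the job is handed in; nothing more can be done
None
```

The middle arm proved sound (about 2.3 mm of sink under roughly 8 N), the bottle stands upright and released in its dish, and the job is handed in; the left and right arms were never pressed, and no verdict came back.

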